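# Gather the strainer discs on the skewer and hang them to dry

### The arm

A 7-joint arm with a two-finger parallel gripper is mounted at the origin on the work surface. World frame = base frame: x ahead of the robot, y to its left, z up, the work surface at z = 0. Lengths are in m, angles in rad, forces in N, time in s.
With the tool pointing down it reaches from about 0.4 to 0.925 m from the base axis. Payload 4.1 kg.
Tool frame: the origin (TCP) lies at the very end of the fingers, on their centre line; the grasp point (between the pads) lies 19 mm behind it; z points along the fingers, y is the line along which they close (so a half turn about z gives the same grasp; the last joint's range is limited). The gripper opens to 85 mm and grips with 20 to 120 N. Pads are 22 mm wide; open, the fingers measure 114 mm over their backs; the gripper's body (76 mm by 85 mm) begins 54 mm behind the grasp point. The pads swing forward as they close: fully open they stand 13 mm farther back than shut.
Start: joints at [1.07, 0.398, 0.045, 1.537, -0.019, 1.207, -0.051], TCP at [0.254, -0.598, 0.231] pointing down, gripper open.
Joint ranges: [-2.82, 2.82], [-0.49, 2.23], [-1.37, 1.46], [0, 2.46], [-1.36, 4.5], [0.23, 2], [-2.94, 2.94]. Speed limits (rad/s): [2.57, 2.57, 3.14, 3.14, 3.14, 3.14, 3.14].

### API

Orientations are given as a rotation vector (axis times angle).
In Python, from rig import manip, optics, nets gives the robot as it stands.
- The arm moves only by the tool arm_command, never from a script. Its argument "deltas" is one flat list of numbers, 4 for each row, row after row: the shift along the tool's x, y, z in cm, then the turn about the tool's z in rad. In form: [tx, ty, tz, spin, tx, ty, tz, spin, ...]. A call has 1 to 12 rows; each row is the pose to reach, as a shift and turn from the pose commanded when the call began, along the tool's axes at that moment; what a row does not reach only later rows make up. A row lasts 1/10 s, in which the tool goes at most 50 mm and 8.59 degrees, less where a joint would pass 70% of its speed; a pose out of reach is approached as far as the arm can. A call with a gripper value outside its range is refused whole. "hand" is the closure in counts, from 0 (fully open) to 255 (shut), set as the call begins (left out, the last holds). The fingers move at their own pace and stop on an object; "squeeze" is the grip in N (left out, the last holds). Time passes only in rows, so rows that repeat a pose let the fingers close. It gives the time, the measured TCP pose, the force, the opening and the grip force at its end, in the units of the state.
- manip.observe(): the state, without advancing time (a new reading comes with each control period).
- optics.capture(name): name is "scene" or "top" or "wrist"; returns a dict with "image" (384x512x3 uint8, red, green, blue), "range_z" (384x512 float32, m along the optical axis (not along the pixel's ray), 0 where there is no reading), "fx", "fy", "cx", "cy" (pixels), "eye" and "rotation" of the camera in the world. Camera axes: x right, y up, looking along -z (the intrinsics and any distortion apply to the point x, -y, -z); pixel columns grow to the right and rows downward; lengths in m; the calibration is good to about 2 mm. A picture is of the moment at which its call begins.
- manip.sign_off(): hands the job in; it is judged then, once.
Trained networks look in the newest picture that a camera, given by its name, has taken for a name from the list of things; names that differ only in an ending like _2 or _b are one class to them, and where a whole thing is asked for, a point or a joint stands for the part that bears it (a point fixed in the world has none). Each returns a list of dicts, best first, with "conf" (0 to 1); they miss things now and then, are a little off and sometimes report something else, mostly with a low value. They report only what shows in the picture. A call takes as long as a camera call. They do not tell look-alikes from the thing itself.
- nets.trace(camera, target): "mask" (384x512 bool, what is visible of it) and "xy" ([column, row] in pixels, amid what is visible of it).
- nets.landmark_of(camera, target): "xy" ([column, row] in pixels: a listed point, or the origin of a listed thing).
The state is a dict: "clock": time; "joint_positions": joint angles; "qd": joint speeds; "joint_efforts": joint torques, N m; "tool_pos": TCP position; "tcp_rot": TCP orientation; "wrist_force": force on the tool from outside, world axes, zero at the start; "moment": the same for the moment, N m; "gripper_width": finger opening in m; "finger_force": force on a finger pad.
Only numpy, scipy, OpenCV 4.12 (cv2) and the standard library are available. Lean on these libraries where they do the work, as an engineer would, in place of code of your own. Each camera call takes 0.05 s, during which the arm holds its last target. There are 200 camera calls.

### The job

The squeezer's three strainer discs (orange, yellow, green) stand washed in the pegged rack: take the skewer by its blue handle, run its rod through the centre holes of all three while they stand there, and lift them out together as one stack. Lay the loaded skewer down across both forked posts of the drying stand, so that all three discs hang between the two posts, and let go. Do not touch the clean discs with the gripper or let one fall, and leave the squeezer, reamer, pitcher and canister where they are.

Things in the scene. Friction and masses are not known exactly. Their poses are not given: they have to be found in the camera images.
- skewer: steel skewer with blue-painted handle, 60 g. Origin on its axis at mid-rod; +y points along the rod to the tip. Round rod 6 mm thick, y = -85 to +85 mm, ending in an 8.4 mm ball. Handle in line, y = -175 to -85 mm, 12 mm wide (x), 16 mm high (z). Balance point near y = -45 mm. Starts level, z up, lying in the two forks of the rest, origin 50 mm above the work surface.
- handle (a point): middle of the skewer's blue handle, on the skewer's axis, at y = -130 mm of the skewer
- tip (a point): end of the skewer's ball tip, at y = +89 mm of the skewer
- rest: skewer rest (fixed): light wood base 50 x 165 x 12 mm high; origin at its underside's centre, 8 mm above the work surface. Two brass posts at y = -68 and +68 mm, each ending in an upward V fork of 6 mm wire, 40 mm across x at the top, the V's bottom 32 mm above the origin (fork tops 60 mm). The skewer starts on it along its y axis.
- disc_orange: orange plastic strainer disc with small dark drain dots: 60 mm diameter, 6 mm thick, plain round centre hole of 20 mm diameter, 25 g. Origin at the centre of the hole; its own y axis is the hole's axis. At the start it stands on edge in one of the rack's three places.
- disc_yellow: yellow plastic strainer disc with small dark drain dots: 60 mm diameter, 6 mm thick, plain round centre hole of 20 mm diameter, 25 g. Origin at the centre of the hole; its own y axis is the hole's axis. At the start it stands on edge in one of the rack's three places.
- disc_green: green plastic strainer disc with small dark drain dots: 60 mm diameter, 6 mm thick, plain round centre hole of 20 mm diameter, 25 g. Origin at the centre of the hole; its own y axis is the hole's axis. At the start it stands on edge in one of the rack's three places.
- rack: disc rack (fixed): light wood block 66 (x) x 90 (y) x 40 mm high; origin at its underside's centre, 8 mm above the work surface. The discs stand on edge on two rods along its y axis, at y = -26, 0 and +26 mm in any order of colour, hole axes along y, between pegs whose tops are 70 mm above the origin. Nothing blocks the line of the holes at either end.
- rack_mid (a point): centre of the hole of the middle disc as it stands in the rack, 74.8 mm above the rack's origin, on its y axis. A rod at this height meets the tops of the holes when raised 7 mm; discs come out straight up and clear the pegs once they have risen 26 mm.
- stand: drying stand (fixed): marble base 66 (x) x 165 (y) x 12 mm high; origin at its underside's centre, 8 mm above the work surface. Two steel posts at y = -68 and +68 mm, each ending in an upward V fork of 6 mm wire, 40 mm across x at the top, the V's bottom 80 mm above the origin (fork tops 108 mm).
- cradle (a point): point midway between the drying stand's two forks (89.6 mm above the stand's origin) where the axis of a 6 mm rod lies when it rests in both V's; the stand's y axis is the rod's direction there. With the skewer's origin here both forks hold the bare rod, 17 mm from each of its ends.
- squeezer: cast aluminium hinged citrus squeezer, lying on the tray, 215 x 70 x 60 mm high; origin at its underside, long axis along its x. Leave alone.
- reamer: ribbed white ceramic reamer, 110 mm diameter, 64 mm high; origin at the centre of its underside. Leave alone.
- pitcher: clear glass pitcher, 96 mm diameter, 170 mm high, handle to its +y; origin at the centre of its underside. Leave alone.
- canister: small steel canister with dark lid and brass clip, 70 mm diameter, 78 mm high; origin at the centre of its underside. Leave alone.
There are look-alikes about, which are no part of the job. What is shaped like the disc_yellow but grey is not meant.

How it is judged:
On the way, in this order (a step that is already met when the one before it is completed fails the run):
1. the rod passes through all three discs while all of them still stand in the rack (x of disc_orange in the frame of skewer between -0.012 and 0.012 m and z of disc_orange in the frame of skewer between -0.012 and 0.012 m and y of disc_orange in the frame of skewer between -0.088 and 0.092 m and angle between the y axis of each of disc_orange, disc_yellow, disc_green and the y axis of skewer, either way round below 0.7 rad and distance of each of disc_orange, disc_yellow, disc_green from where it was at the start of the episode below 0.015 m and x of disc_yellow in the frame of skewer between -0.012 and 0.012 m and z of disc_yellow in the frame of skewer between -0.012 and 0.012 m and y of disc_yellow in the frame of skewer between -0.088 and 0.092 m and x of disc_green in the frame of skewer between -0.012 and 0.012 m and z of disc_green in the frame of skewer between -0.012 and 0.012 m and y of disc_green in the frame of skewer between -0.088 and 0.092 m), for 0.1 s.
2. all three discs hang on the skewer together, lifted clear of the rack's pegs (x of disc_orange in the frame of skewer between -0.012 and 0.012 m and z of disc_orange in the frame of skewer between -0.012 and 0.012 m and y of disc_orange in the frame of skewer between -0.088 and 0.092 m and angle between the y axis of each of disc_orange, disc_yellow, disc_green and the y axis of skewer, either way round below 0.7 rad and z of each of disc_orange, disc_yellow, disc_green in the frame of rack above 0.1 m and x of disc_yellow in the frame of skewer between -0.012 and 0.012 m and z of disc_yellow in the frame of skewer between -0.012 and 0.012 m and y of disc_yellow in the frame of skewer between -0.088 and 0.092 m and x of disc_green in the frame of skewer between -0.012 and 0.012 m and z of disc_green in the frame of skewer between -0.012 and 0.012 m and y of disc_green in the frame of skewer between -0.088 and 0.092 m), for 0.2 s.
At the end, for the whole second after the job is handed in: The skewer rests, released and still, in both forks of the drying stand (its mid-rod within 20 mm of the cradle point along the stand, 8 mm across and 6 mm in height, its axis within 0.1 rad of the stand's), with all three discs threaded on its rod and hanging still between the two posts (x of disc_orange in the frame of skewer between -0.012 and 0.012 m and z of disc_orange in the frame of skewer between -0.012 and 0.012 m and y of disc_orange in the frame of skewer between -0.072 and 0.072 m and angle between the y axis of each of disc_orange, disc_yellow, disc_green and the y axis of skewer, either way round below 0.7 rad and y of disc_orange in the frame of stand between -0.066 and 0.066 m and linear speed of each of disc_orange, disc_yellow, disc_green below 0.03 m/s and height (world z) of each of disc_orange, disc_yellow, disc_green above 0.075 m and x of disc_yellow in the frame of skewer between -0.012 and 0.012 m and z of disc_yellow in the frame of skewer between -0.012 and 0.012 m and y of disc_yellow in the frame of skewer between -0.072 and 0.072 m and y of disc_yellow in the frame of stand between -0.066 and 0.066 m and x of disc_green in the frame of skewer between -0.012 and 0.012 m and z of disc_green in the frame of skewer between -0.012 and 0.012 m and y of disc_green in the frame of skewer between -0.072 and 0.072 m and y of disc_green in the frame of stand between -0.066 and 0.066 m and angle between the y axis of skewer and the y axis of stand, either way round below 0.1 rad and x of skewer in the frame of cradle between -0.008 and 0.008 m and y of skewer in the frame of cradle between -0.02 and 0.02 m and z of skewer in the frame of cradle between -0.006 and 0.006 m and linear speed of skewer below 0.02 m/s and contact force between the fingers and skewer below 0.05 N); the robot touches nothing.
It fails at once if the gripper touches a disc (contact force between the fingers and disc_orange above 0.5 N or contact force between the fingers and disc_yellow above 0.5 N or contact force between the fingers and disc_green above 0.5 N).
It fails at once if a disc falls (height (world z) of any of disc_orange, disc_yellow, disc_green below 0.055 m).
It fails at once if the squeezer, reamer, pitcher or canister is shifted by over 15 mm or tipped (distance of any of squeezer, reamer, pitcher, canister from where it was at the start of the episode above 0.015 m or angle between any of squeezer, reamer, pitcher, canister's own z axis and vertical above 0.25 rad).
It also fails if it takes over 64 s, if anything falls off the work surface, if the arm or the gripper's body presses on something with over 40 N, if the wrist force passes 120 N, or if a joint passes its speed limit or range.

## Working session

There is one attempt and no reset: what is moved stays moved. The work goes in short steps, Python scripts to look and compute and a tool call to move; the robot and the scene stay as the last step left them, time stands still between calls to the robot, and variables do not carry over. Pictures are saved under pics/ and viewed, at most 12 in all, crops included, and the job is handed in when it is done.

Besides the shell and the picture viewer there is one more tool, called after "Request:" by a JSON object that holds its "op" and its "data". arm_command: Moves the arm, as the interface text tells. Its arguments: {"type":"object","properties":{"deltas":{"type":"array","items":{"type":"number"}},"hand":{"type":"number"},"squeeze":{"type":"number"}},"required":["deltas"]}

```bash
mkdir -p pics; cat > h.py <<'E'
import numpy as np, cv2
from rig import manip, optics, nets
from scipy.spatial.transform import Rotation as R
def cap(n):
    c=optics.capture(n); return c
def save(c,f,crop=None,s=1):
    im=c["image"][:,:,::-1]
    if crop: im=im[crop[1]:crop[3],crop[0]:crop[2]]
    cv2.imwrite("pics/"+f,cv2.resize(im,None,fx=s,fy=s,interpolation=cv2.INTER_CUBIC))
def rot(c):
    r=np.array(c["rotation"]); return r if r.shape==(3,3) else R.from_rotvec(r).as_matrix()
def ray(c,u,v):
    return rot(c)@np.array([(u-c["cx"])/c["fx"],-(v-c["cy"])/c["fy"],-1])
def atz(c,u,v,z):
    d=ray(c,u,v); e=np.array(c["eye"]); return e+d*(z-e[2])/d[2]
def cloud(c):
    v,u=np.mgrid[:384,:512]; d=c["range_z"]
    p=np.stack([(u-c["cx"])/c["fx"]*d,-(v-c["cy"])/c["fy"]*d,-d],-1)
    return p@rot(c).T+np.array(c["eye"])
E
python3 - <<'E'
from h import *
o=manip.observe(); print({k:np.round(v,3) for k,v in o.items()})
ims=[]
for n in ["top","scene"]:
    c=cap(n); save(c,n+"1.png",s=1.5); print(n,[k for k in c],c["fx"],c["eye"],np.round(c["rotation"],3))
    for t in ["skewer","handle","tip","rest","disc_orange","disc_yellow","disc_green","rack","rack_mid","stand","cradle","squeezer","reamer","pitcher","canister"]:
        print(t,[(np.round(r["xy"]).tolist(),round(float(r["conf"]),2)) for r in nets.landmark_of(n,t)][:3])
E
```

```text
{'clock': np.float64(0.0), 'joint_positions': array([ 1.07 ,  0.399,  0.045,  1.538, -0.019,  1.207, -0.051]), 'qd': array([ 0.001, -0.   , -0.   ,  0.002,  0.001, -0.   , -0.001]), 'joint_efforts': array([ 0.0000e+00, -4.7512e+01,  1.3650e+00, -2.5422e+01,  1.2000e-02,
        1.0000e-02,  0.0000e+00]), 'tool_pos': array([ 0.254, -0.598,  0.23 ]), 'tcp_rot': array([-3.077e+00, -6.270e-01,  1.000e-03]), 'wrist_force': array([-0.219, -0.215,  0.832]), 'moment': array([-0.021, -0.031, -0.064]), 'finger_force': np.float64(0.0), 'gripper_width': np.float64(0.086)}
top ['image', 'range_z', 'fx', 'fy', 'cx', 'cy', 'eye', 'rotation'] 350.43020153767117 [0.35754702 0.0633205  0.93165145] [ 0.147 -0.127 -1.592]
skewer [([356.0, 198.0], 0.66)]
handle [([406.0, 190.0], 0.53)]
tip [([317.0, 208.0], 0.88)]
rest []
disc_orange [([271.0, 142.0], 0.6)]
disc_yellow [([166.0, 127.0], 0.72), ([112.0, 188.0], 0.64), ([162.0, 290.0], 0.62)]
disc_green [([249.0, 139.0], 0.63)]
rack [([259.0, 147.0], 0.92)]
rack_mid [([259.0, 137.0], 0.8)]
stand [([235.0, 192.0], 0.72), ([241.0, 199.0], 0.57)]
cradle [([23
[... 350 characters left out ...]

handle [([166.0, 105.0], 0.66), ([208.0, 140.0], 0.55)]
tip [([229.0, 146.0], 0.81), ([280.0, 324.0], 0.31)]
rest [([205.0, 140.0], 0.69)]
disc_orange [([209.0, 206.0], 0.63), ([282.0, 190.0], 0.21)]
disc_yellow [([378.0, 323.0], 0.95), ([221.0, 212.0], 0.67), ([401.0, 202.0], 0.67)]
disc_green [([228.0, 221.0], 0.65)]
rack [([223.0, 228.0], 0.95), ([208.0, 285.0], 0.53)]
rack_mid [([222.0, 218.0], 0.94)]
stand [([282.0, 213.0], 0.71)]
cradle [([278.0, 193.0], 0.86)]
squeezer [([345.0, 266.0], 0.96)]
reamer [([123.0, 167.0], 0.8), ([230.0, 221.0], 0.32)]
pitcher [([278.0, 322.0], 0.76), ([201.0, 125.0], 0.64), ([223.0, 230.0], 0.62)]
canister [([210.0, 286.0], 0.85), ([166.0, 106.0], 0.36)]
```

View pics/top1.png

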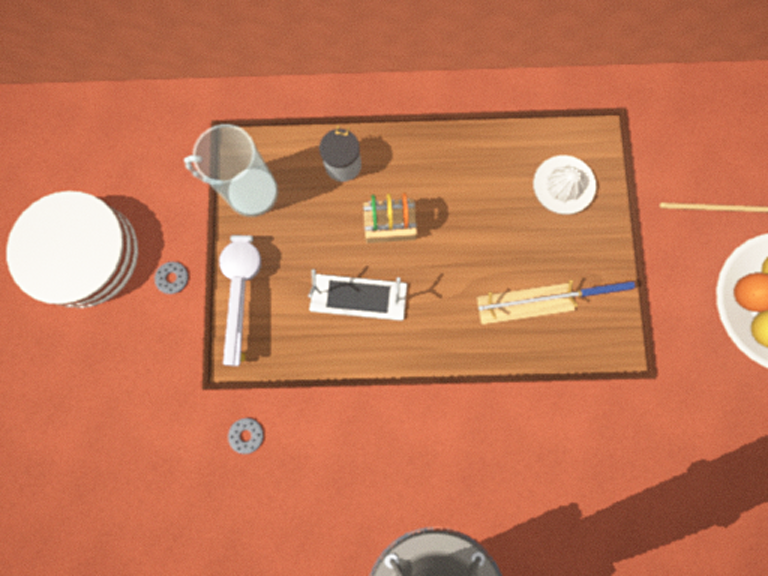

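View pics/scene1.png

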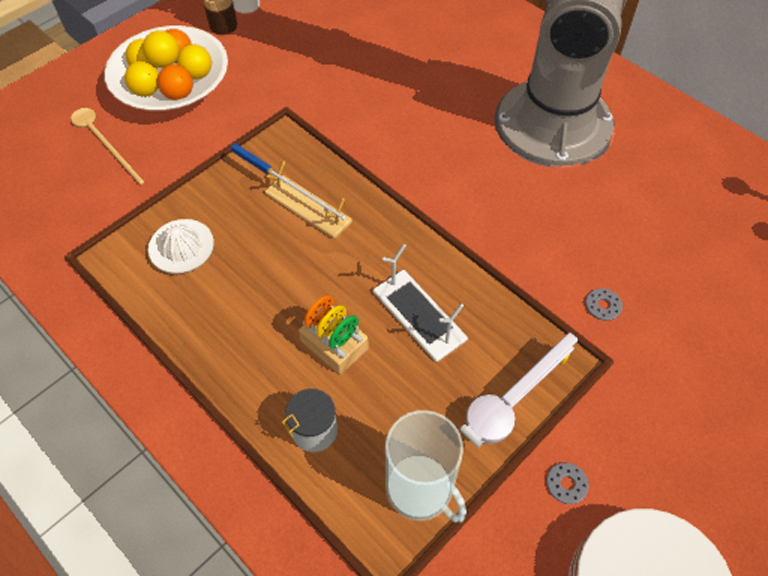

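The top picture shows the skewer with its tip near native px (317,208) and its blue handle near (406,190), lying on the wooden rest. The coloured discs in the rack are orange (271,140), yellow (260,140) and green (249,140), and the stand is near (239,197). The grey discs at (115,185) and (163,290) are look-alikes lying outside the tray. The only upright coloured discs in a rack are the three meant.

```bash
cat >> h.py <<'E'
def tri(obs):
    A=np.zeros((3,3));b=np.zeros(3)
    for c,uv in obs:
        d=ray(c,*uv);d/=np.linalg.norm(d);P=np.eye(3)-np.outer(d,d);A+=P;b+=P@np.array(c["eye"])
    return np.linalg.solve(A,b)
def blob(c,lo,hi,box):
    hsv=cv2.cvtColor(c["image"],cv2.COLOR_RGB2HSV); m=cv2.inRange(hsv,lo,hi)>0
    k=np.zeros_like(m);x0,y0,x1,y1=box;k[y0:y1,x0:x1]=1
    return m&k
E
python3 - <<'E'
from h import *
a=cap("top")
N=["tip","handle","skewer","rack_mid","cradle","rack","stand"]
A={t:nets.landmark_of("top",t) for t in N}
b=cap("scene"); B={t:nets.landmark_of("scene",t) for t in N}
for t in N: print(t,np.round(tri([(a,A[t][0]["xy"]),(b,B[t][0]["xy"])]),4), np.round(atz(a,*A[t][0]["xy"],.05),4))
# colour blobs in cloud
for c,nm,bx in [(a,"top",[(380,180,440,205),(225,125,290,160)]),(b,"scene",[(140,90,190,125),(190,185,250,245)])]:
    P=cloud(c)
    for t,lo,hi,k in [("blue",(105,120,40),(125,255,255),0),("orange",(4,180,120),(14,255,255),1),("yellow",(20,170,100),(32,255,255),1),("green",(50,120,60),(80,255,255),1)]:
        m=blob(c,lo,hi,bx[k])&(c["range_z"]>0); q=P[m]
        q=q[q[:,2]>.03]
        mu=np.median(q,0); w=np.linalg.svd(q-q.mean(0),full_matrices=False)
        print(nm,t,len(q),np.round(mu,4),np.round(q.mean(0),4),"dir",np.round(w[2][0],3),"norm",np.round(w[2][2],3),np.round(q.min(0),3),np.round(q.max(0),3))
E
```

```text
tip [ 0.4711 -0.0882  0.0458] [ 0.4739 -0.0927  0.05  ]
handle [ 0.5028 -0.3152  0.04  ] [ 0.5019 -0.3121  0.05  ]
skewer [ 0.4864 -0.1759  0.055 ] [ 0.4833 -0.1716  0.05  ]Traceback (most recent call last):
  File "<stdin>", line 6, in <module>
IndexError: list index out of range
```

```bash
python3 - <<'E'
from h import *
a=cap("top")
N=["tip","handle","rack_mid","cradle","rack","stand"]
A={t:nets.landmark_of("top",t) for t in N}
b=cap("scene"); B={t:nets.landmark_of("scene",t) for t in N}
for t in N:
  if A[t] and B[t]: print(t,np.round(tri([(a,A[t][0]["xy"]),(b,B[t][0]["xy"])]),4))
  else: print(t,len(A[t]),len(B[t]))
for c,nm,bx in [(a,"top",[(380,180,440,205),(225,125,290,160)]),(b,"scene",[(140,90,190,125),(190,185,250,245)])]:
    P=cloud(c)
    for t,lo,hi,k in [("blue",(105,120,40),(125,255,255),0),("orange",(4,180,120),(14,255,255),1),("yellow",(20,170,100),(32,255,255),1),("green",(50,120,60),(80,255,255),1)]:
        m=blob(c,lo,hi,bx[k])&(c["range_z"]>0); q=P[m]
        q=q[q[:,2]>.03]
        if len(q)<5: print(nm,t,len(q));continue
        w=np.linalg.svd(q-q.mean(0),full_matrices=False)
        print(nm,t,len(q),np.round(np.median(q,0),4),np.round(q.mean(0),4),"dir",np.round(w[2][0],3),"norm",np.round(w[2][2],3),np.round(q.min(0),3),np.round(q.max(0),3))
# stand top-down: white base mask and dark mat
P=cloud(a)
hsv=cv2.cvtColor(a["image"],cv2.COLOR_RGB2HSV)
for t,f,bx in [("mat",lambda h:h[...,2]<75,(212,180,265,212)),("restbase",lambda h:(P[...,2]>.015)&(P[...,2]<.026),(312,185,392,218)),("standbase",lambda h:(P[...,2]>.015)&(P[...,2]<.027),(200,178,278,216)),("rackblk",lambda h:(P[...,2]>.04)&(P[...,2]<.052),(235,125,290,165))]:
    k=np.zeros((384,512),bool);k[bx[1]:bx[3],bx[0]:bx[2]]=1
    m=f(hsv)&k; 
    q=P[m&(a["range_z"]>0)][:,:2].astype(np.float32)
    if len(q)>5: print(t,len(q),np.round(q.mean(0),4),cv2.minAreaRect(q))
E
```

```text
tip [ 0.47   -0.0894  0.0492]
handle [ 0.5097 -0.1928  0.1321]
rack_mid [0.6416 0.0638 0.0851]
cradle [0.5055 0.1207 0.0992]
rack [0.6425 0.0611 0.0146]
stand [0.498  0.1098 0.0033]
top blue 98 [ 0.4994 -0.3057  0.0573] [ 0.4994 -0.3045  0.0575] dir [-0.124  0.992 -0.001] norm [-0.434 -0.055 -0.899] [ 0.491 -0.345  0.053] [ 0.507 -0.262  0.062]
top orange 43 [0.633  0.0334 0.1072] [0.6315 0.0336 0.1023] dir [-0.879 -0.029 -0.476] norm [-0.06   0.997  0.05 ] [0.61  0.031 0.073] [0.659 0.035 0.114]
top yellow 14 [0.6187 0.0588 0.105 ] [0.6275 0.0591 0.1041] dir [-0.96  -0.04  -0.276] norm [-0.028  0.999 -0.045] [0.608 0.058 0.089] [0.656 0.062 0.113]
top green 17 [0.6323 0.0844 0.1105] [0.6329 0.0845 0.1088] dir [-0.995 -0.023 -0.092] norm [-0.024  1.     0.01 ] [0.613 0.083 0.101] [0.655 0.087 0.113]
scene blue 148 [ 0.5024 -0.3048  0.0549] [ 0.5021 -0.3039  0.0541] dir [ 0.119 -0.993 -0.013] norm [-0.814 -0.09  -0.574] [ 0.491 -0.349  0.043] [ 0.512 -0.261  0.062]
scene orange 196 [0.639 0.034 0.089] [0.639  0.0335 0.0887] dir [1.    0.027 0.01 ] norm [-0.027  1.    -0.008] [0.609 0.
[... 183 characters left out ...]
.115]
scene green 225 [0.6361 0.0859 0.0905] [0.6366 0.0856 0.0889] dir [0.392 0.003 0.92 ] norm [ 0.035 -0.999 -0.012] [0.608 0.071 0.055] [0.665 0.089 0.115]
mat 30 [0.5218 0.1422] ((0.5208370089530945, 0.14232021570205688), (0.04806600511074066, 0.012886065058410168), 84.9615707397461)
restbase 980 [ 0.4832 -0.1744] ((0.4844047427177429, -0.17386414110660553), (0.05041692033410072, 0.16319972276687622), 7.0235371589660645)
standbase 1459 [0.5025 0.1173] ((0.5038939714431763, 0.11722522974014282), (0.1644352823495865, 0.06609635055065155), 82.90050506591797)
rackblk 466 [0.6299 0.0589] ((0.636286199092865, 0.05845468491315842), (0.0663105919957161, 0.08978363126516342), 2.2009153366088867)
```

```bash
cat >> h.py <<'E'
def yaw():
    r=R.from_rotvec(manip.observe()["tcp_rot"]).as_matrix(); return r
def rel(p,psi):
    o=manip.observe(); r=R.from_rotvec(o["tcp_rot"]).as_matrix()
    cur=np.arctan2(r[1,0],r[0,0]); d=r.T@(np.array(p)-o["tool_pos"])*100
    print("cur",np.round(o["tool_pos"],4),"psi",round(cur,4),"tilt",np.round(r[:2,2],4),"-> cm",np.round(d,2),"spin",round(-(psi-cur),4),"t",round(float(o["clock"]),2))
E
python3 -c "
from h import *
rel([.4982,-.2867,.16],1.693); rel([.4982,-.2867,.031],1.693)"
```

```text
cur [ 0.2542 -0.5983  0.2313] psi 0.4018 tilt [ 0.     -0.0001] -> cm [ 34.64 -19.13   7.13] spin -1.2912 t 3.1
cur [ 0.2542 -0.5983  0.2313] psi 0.4018 tilt [ 0.     -0.0001] -> cm [ 34.64 -19.13  20.03] spin -1.2912 t 3.1
```

Request:
{"op": "arm_command", "data": {"deltas": [3.5,-1.9,0.7,-0.13,7,-3.8,1.4,-0.26,10.5,-5.7,2.1,-0.39,14,-7.6,2.8,-0.52,17.5,-9.5,3.5,-0.65,21,-11.4,4.2,-0.78,24.5,-13.3,4.9,-0.91,28,-15.2,5.6,-1.04,31.5,-17.1,6.3,-1.17,34.6,-19.1,7.1,-1.291,34.6,-19.1,7.1,-1.291,34.6,-19.1,7.1,-1.291], "hand": 60}}

```text
clock: 4.3
tool_pos: [0.4983, -0.2864, 0.1602]
tcp_rot: [-2.08, -2.354, 0.0]
wrist_force: [-0.0, -0.9, -0.6]
gripper_width: 0.0653
finger_force: 0.0
```

```bash
python3 - <<'E'
from h import *
c=cap("wrist"); save(c,"w1.png",s=1.2); P=cloud(c)
m=blob(c,(105,120,40),(125,255,255),(0,0,512,384))&(c["range_z"]>0); q=P[m]; q=q[(q[:,2]>.04)&(q[:,2]<.07)]
print(len(q)); 
if len(q)>10:
    w=np.linalg.svd(q-q.mean(0),full_matrices=False)[2]; print(q.mean(0).round(4),w[0].round(3),q.min(0),q.max(0))
    print(cv2.minAreaRect(q[q[:,2]>.055][:,:2].astype(np.float32)))
rel([.4982,-.2867,.031],1.693); print(manip.observe()["gripper_width"],c["eye"])
E
```

```text
374
[ 0.5028 -0.318   0.0561] [ 0.122 -0.993  0.   ] [ 0.49272656 -0.34607618  0.05454131] [ 0.50966167 -0.26264372  0.05810324]
((0.5013344883918762, -0.30424201488494873), (0.007281937636435032, 0.0846620723605156), 6.898159503936768)
cur [ 0.4976 -0.288   0.1604] psi 1.6918 tilt [-0.0004 -0.001 ] -> cm [ 0.13  0.08 12.94] spin -0.0012 t 4.35
0.06541568042025883 [ 0.48879911 -0.20529251  0.30153977]
```

View pics/w1.png

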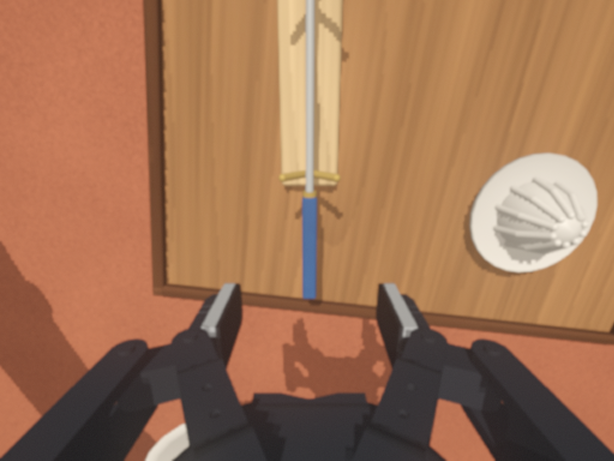

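The wrist view shows the handle between rows 197 and 297 at columns 303–317 (1.2x scale), centred between the fingers. I'm descending to grasp it.

Request:
{"op": "arm_command", "data": {"deltas": [0.1,0.1,4,0,0.1,0.1,8,0,0.1,0.1,11,0,0.1,0.1,12.4,0,0.1,0.1,12.9,0,0.1,0.1,12.9,0,0.1,0.1,12.9,0]}}

```text
clock: 5.05
tool_pos: [0.5, -0.287, 0.0329]
tcp_rot: [2.081, 2.35, 0.001]
wrist_force: [-0.2, 0.7, -0.3]
gripper_width: 0.0655
finger_force: 0.0
```

Request:
{"op": "arm_command", "data": {"deltas": [0,0,0,0,0,0,0,0,0,0,0,0,0,0,0,0,0,0,0,0,0,0,0,0,0,0,0,0,0,0,0,0], "hand": 255, "squeeze": 100}}

```text
clock: 5.85
tool_pos: [0.4986, -0.2862, 0.0314]
tcp_rot: [-2.082, -2.353, 0.001]
wrist_force: [-2.0, -0.7, 3.1]
gripper_width: 0.0104
finger_force: 98.6
```

Request:
{"op": "arm_command", "data": {"deltas": [0,0,-1,0,0,0,-3,0,0,0,-6,0,0,0,-9,0,0,0,-12,0,0,0,-12,0,0,0,-12,0]}}

```text
clock: 6.55
tool_pos: [0.4994, -0.2861, 0.1522]
tcp_rot: [2.08, 2.351, 0.001]
wrist_force: [-1.1, -0.8, -1.2]
gripper_width: 0.01
finger_force: 98.2
```

```bash
python3 - <<'E'
from h import *
w=cap("wrist"); save(w,"w2.png",s=1.0)
P=cloud(w); m=blob(w,(105,120,40),(125,255,255),(0,0,512,384))&(w["range_z"]>0); q=P[m]; q=q[q[:,2]>.1]
print(len(q)); 
if len(q)>10: print("blue dir",np.linalg.svd(q-q.mean(0),full_matrices=False)[2][0].round(3),q.mean(0))
c=cap("scene");Pc=cloud(c)
# skewer 3D: blue part & rod
m=blob(c,(105,120,40),(125,255,255),(60,40,300,200))&(c["range_z"]>0);q=Pc[m];q=q[q[:,2]>.1];print(len(q),"scene blue",np.linalg.svd(q-q.mean(0),full_matrices=False)[2][0].round(3),q.mean(0).round(4))
print(nets.landmark_of("scene","tip")[:1],nets.landmark_of("scene","handle")[:1])
a=cap("top");Pa=cloud(a)
print(nets.landmark_of("top","tip")[:1])
for Pn,bx in [(Pa,(340,95,410,150)),]:
    k=Pn[bx[1]:bx[3],bx[0]:bx[2]].reshape(-1,3);
    for lo in [.014,.02,.03,.04,.055]:
        q=k[(k[:,2]>lo)&(k[:,2]<.09)]; print("reamer",lo,len(q),q.mean(0).round(3),q.min(0).round(3),q.max(0).round(3))
for T,bx in [("tip",0)]:
    t=nets.landmark_of("top","tip"); 
rel([.6463,-.2069,.15],1.606)
E
```

```text
2094
blue dir [ 0.122 -0.992  0.002] [ 0.50046823 -0.29019922  0.17613147]
62 scene blue [ 0.097 -0.994  0.045] [ 0.5005 -0.2837  0.1771]
[{'xy': [229.3, 118.1], 'conf': 0.46}] [{'xy': [159.6, 73.5], 'conf': 0.59}]
[{'xy': [326.1, 199.2], 'conf': 0.79}]
reamer 0.014 1254 [ 0.694 -0.255  0.034] [ 0.643 -0.312  0.015] [ 0.752 -0.202  0.072]
reamer 0.02 1236 [ 0.694 -0.255  0.034] [ 0.643 -0.312  0.02 ] [ 0.752 -0.203  0.072]
reamer 0.03 426 [ 0.691 -0.252  0.053] [ 0.666 -0.308  0.03 ] [ 0.729 -0.227  0.072]
reamer 0.04 344 [ 0.692 -0.253  0.057] [ 0.668 -0.286  0.04 ] [ 0.724 -0.229  0.072]
reamer 0.055 186 [ 0.695 -0.256  0.064] [ 0.676 -0.279  0.055] [ 0.721 -0.236  0.072]
cur [ 0.4984 -0.2857  0.1504] psi 1.6929 tilt [-0.0014  0.0008] -> cm [ 6.02 15.64  0.02] spin 0.0869 t 6.9
```

View pics/w2.png

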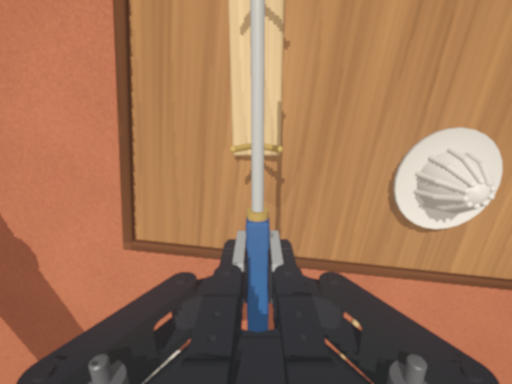

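Wrist view: the skewer is held square and level (columns 250–265), with the reamer clear to the right. Next I stage before the rack.

Request:
{"op": "arm_command", "data": {"deltas": [0.6,1.3,0,0.01,1.4,3.1,0,0.02,2.5,5.5,0,0.03,3.6,8,0,0.04,4.7,10.5,0,0.05,5.7,12.7,0,0.06,6.5,14.5,0,0.075,7,15.5,0,0.087,7,15.5,0,0.087,7,15.5,0,0.087]}}

```text
clock: 7.9
tool_pos: [0.6433, -0.1984, 0.1508]
tcp_rot: [-2.182, -2.259, 0.002]
wrist_force: [-0.1, -1.2, -0.3]
gripper_width: 0.0106
finger_force: 98.2
```

```bash
cat > look.py <<'E'
from h import *
import sys
w=cap("wrist"); save(w,sys.argv[1],s=1.2); P=cloud(w); ok=w["range_z"]>0
for t,lo,hi in [("orange",(4,180,120),(14,255,255)),("yellow",(20,170,100),(32,255,255)),("green",(50,120,60),(80,255,255))]:
    m=blob(w,lo,hi,(0,0,512,384))&ok; q=P[m]; q=q[(q[:,2]>.05)&(q[:,2]<.16)&(abs(q[:,1]-.06)<.06)&(abs(q[:,0]-.637)<.05)]
    print(t,len(q),q.mean(0).round(4) if len(q) else 0,(q[:,0].min().round(4),q[:,0].max().round(4),q[:,2].max().round(4)) if len(q) else "")
o=manip.observe();T=o["tool_pos"];r=R.from_rotvec(o["tcp_rot"]).as_matrix()
# rod points: within 1.5cm laterally of tool x ray, height near grasp
d=(P-T)@r; m=ok&(abs(d[...,1])<.015)&(d[...,0]>.03)&(d[...,0]<.23)&(abs(d[...,2]+.019)<.02)
hsv=cv2.cvtColor(w["image"],cv2.COLOR_RGB2HSV); m&=hsv[...,1]<60
q=d[m]; print("rod n",len(q))
if len(q)>10:
    f=np.polyfit(q[:,0],q[:,1],1); g=np.polyfit(q[:,0],q[:,2],1); print("lat slope,off",f.round(4),"z slope,off(top)",g.round(4),"xmax",q[:,0].max())
E
python3 look.py w3.png; python3 -c "
from h import *
rel([.646,-.197,.0645],1.606)"
```

```text
orange 0 0 
yellow 0 0 
green 0 0 
rod n 2726
lat slope,off [-0.0023  0.0008] z slope,off(top) [-0.0004 -0.0182] xmax 0.12128739581853917
cur [ 0.643 -0.199  0.151] psi 1.6046 tilt [-0.0014 -0.001 ] -> cm [0.2  0.32 8.65] spin -0.0014 t 7.95
```

View pics/w3.png

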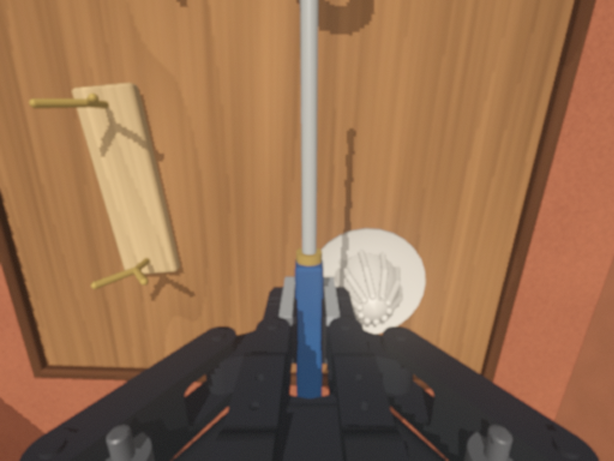

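The wrist view shows only the rod (columns 302–318), straight along tool x. The discs are out of view, so I'll check the alignment with the fixed cameras after descending.

Request:
{"op": "arm_command", "data": {"deltas": [0.1,0.15,2,0,0.2,0.3,4.5,0,0.2,0.3,7,0,0.2,0.3,8.3,0,0.2,0.3,8.6,0,0.2,0.3,8.6,0,0.2,0.3,8.6,0,0.2,0.3,8.6,0]}}

```text
clock: 8.75
tool_pos: [0.6481, -0.1959, 0.0669]
tcp_rot: [2.181, 2.258, 0.002]
wrist_force: [0.4, 0.4, 0.4]
gripper_width: 0.0101
finger_force: 98.2
```

```bash
cat > chk.py <<'E'
from h import *
import sys
D=np.array([-.035,.9994,0]); M=np.array([.637,.0595,.0828]); L=np.array([.9994,.035,0])
def show(n,q): 
    e=q-M; print(n,"along",(e@D).round(4),"lat",(e@L).round(4),"z",e[2].round(4))
o=manip.observe(); T=o["tool_pos"]; print(T.round(4),"psi",R.from_rotvec(o["tcp_rot"]).as_matrix()[:2,0].round(4)); show("TCP",T)
cs={}
for n in ["scene","top"]:
    c=cap(n); cs[n]=(c,nets.landmark_of(n,"tip")); P=cloud(c)
    # rod: pixels with depth in tube near expected line, between tip and handle
    e=P-M; al=e@D; la=e@L; z=e[...,2]
    r=R.from_rotvec(o["tcp_rot"]).as_matrix(); d=(P-T)@r
    m=(c["range_z"]>0)&(abs(d[...,1])<.012)&(abs(d[...,2]+.02)<.015)&(d[...,0]>.035)&(al<-.035)
    q=np.stack([al[m],la[m],z[m]],1); 
    if len(q)>10:
        f=np.polyfit(q[:,0],q[:,1],1);g=np.polyfit(q[:,0],q[:,2],1)
        print(n,"rod n",len(q),"lat slope/at mid",f.round(4),"z slope/at mid",g.round(4),"max along",q[:,0].max().round(4))
    hs=cv2.cvtColor(c["image"],cv2.COLOR_RGB2HSV)
    for t,lo,hi in [("orange",(4,180,120),(14,255,255)),("yellow",(20,170,100),(32,255,255)),("green",(50,120,60),(80,255,255))]:
        k=(cv2.inRange(hs,lo,hi)>0)&(c["range_z"]>0)&(abs(al)<.12)&(abs(la)<.045)&(z>-.04)&(z<.2)
        if k.sum()>5:
            a,l,zz=al[k],la[k],z[k]
            print(n,t,k.sum(),"along",np.median(a).round(4),"lat",l.min().round(4),l.max().round(4),"z",zz.min().round(4),zz.max().round(4))
if cs["scene"][1] and cs["top"][1]: show("tip tri",tri([(c,l[0]["xy"]) for c,l in cs.values()]))
c=cs["scene"][0]; save(c,sys.argv[1],crop=(140,110,300,240),s=4)
print("t",manip.observe()["clock"])
E
python3 chk.py s2.png
```

```text
[ 0.6481 -0.1959  0.0669] psi [-0.035   0.9994]
TCP along -0.2556 lat 0.0022 z -0.0159
scene rod n 161 lat slope/at mid [0.0015 0.0013] z slope/at mid [0.0045 0.0037] max along -0.0557
scene orange 190 along -0.0253 lat -0.0293 0.0286 z -0.0366 0.0306
scene yellow 225 along 0.0006 lat -0.0296 0.0293 z -0.0362 0.0314
scene green 225 along 0.0268 lat -0.0287 0.0285 z -0.028 0.0326
top rod n 161 lat slope/at mid [-0.0018  0.0002] z slope/at mid [0.001  0.0032] max along -0.0549
top orange 36 along -0.0252 lat -0.0284 0.0213 z -0.0111 0.0313
top yellow 9 along -0.0005 lat -0.0285 0.0195 z 0.0048 0.0265
top green 16 along 0.0249 lat -0.0246 0.0185 z 0.0144 0.0307
tip tri along -0.0522 lat 0.0005 z 0.0012
t 8.95
```

View pics/s2.png

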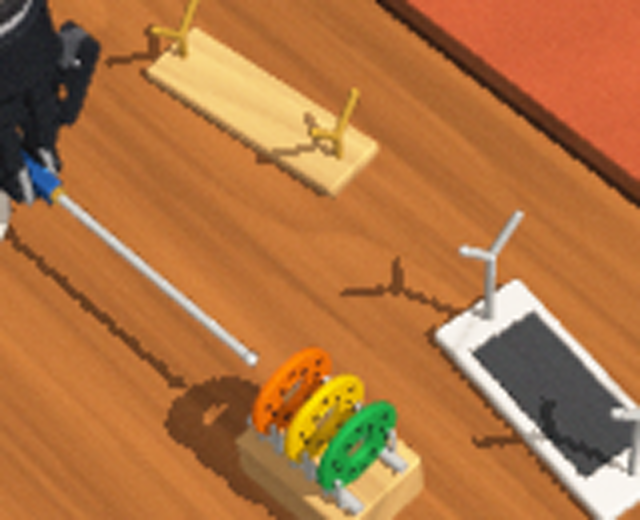

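The scene crop shows the rod tip at (252,358) pointing at the orange disc's hole at (292,390), with the three discs in line. The fit agrees to about 1 mm, so I insert now.

Request:
{"op": "arm_command", "data": {"deltas": [1,0,0,0,2.3,0,0,0,3.6,0,0,0,5,0,0,0,6.4,0,0,0,7.8,0,0,0,9.2,0,0,0,10.6,0,0,0,12,0,0,0,13.2,0,0,0,14,0,0,0,14.3,0,0,0]}}

```text
clock: 10.15
tool_pos: [0.6421, -0.0512, 0.0654]
tcp_rot: [-2.18, -2.261, -0.001]
wrist_force: [-0.3, 0.0, -1.2]
gripper_width: 0.0104
finger_force: 98.2
```

```bash
python3 chk.py s3.png; python3 -c "
from h import *; o=manip.observe(); print(o['wrist_force'])"
```

```text
[ 0.6421 -0.0512  0.0654] psi [-0.0365  0.9993]
TCP along -0.1108 lat 0.0012 z -0.0174
scene rod n 32 lat slope/at mid [-0.0001  0.0001] z slope/at mid [-0.0003  0.0014] max along -0.044
scene orange 180 along -0.0252 lat -0.0288 0.0292 z -0.0261 0.0328
scene yellow 215 along 0.0005 lat -0.0299 0.0289 z -0.0356 0.0318
scene green 207 along 0.0267 lat -0.0291 0.0281 z -0.0269 0.0331
top rod n 38 lat slope/at mid [-0.0264 -0.0016] z slope/at mid [0.029 0.004] max along -0.0371
top orange 36 along -0.0254 lat -0.0289 0.0209 z -0.0104 0.0328
top yellow 8 along -0.0005 lat -0.0295 0.0202 z 0.0082 0.0254
top green 17 along 0.0248 lat -0.0282 0.0157 z 0.0091 0.0327
tip tri along 0.0918 lat -0.002 z 0.0044
t 10.35
[ 0.19404571  0.12031231 -0.40314816]
```

View pics/s3.png

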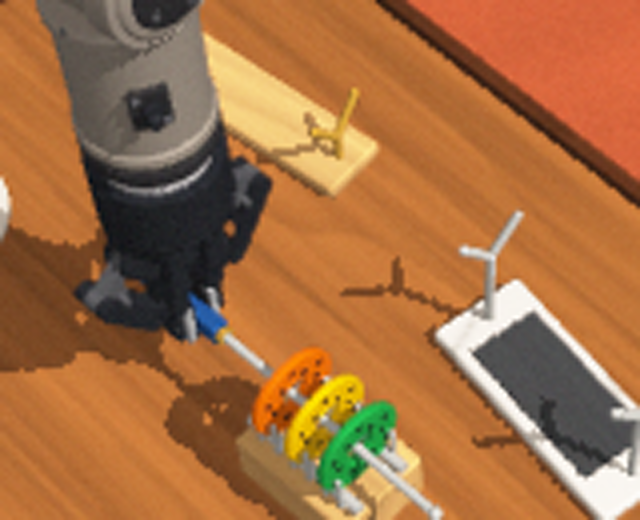

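The rod passes through all three discs, with the tip at crop px (437,515) beyond green, and the discs have not moved. Lifting.

Request:
{"op": "arm_command", "data": {"deltas": [0,0,-0.4,0,0,0,-0.9,0,0,0,-1.5,0,0,0,-2.2,0,0,0,-3.0,0,0,0,-4.0,0,0,0,-5,0,0,0,-6.2,0,0,0,-7.4,0,0,0,-8.4,0,0,0,-9.2,0,0,0,-9.6,0]}}

```text
clock: 11.55
tool_pos: [0.6425, -0.0526, 0.1625]
tcp_rot: [2.181, 2.259, 0.001]
wrist_force: [0.2, 0.1, -1.4]
gripper_width: 0.0104
finger_force: 98.1
```

Request:
{"op": "arm_command", "data": {"deltas": [0,0,0,0,0,0,0,0,0,0,0,0,0,0,0,0]}}

```text
clock: 11.95
tool_pos: [0.6417, -0.0527, 0.1607]
tcp_rot: [-2.182, -2.26, 0.001]
wrist_force: [-0.0, -0.2, -1.6]
gripper_width: 0.0097
finger_force: 98.1
```

```bash
python3 chk.py s4.png; python3 look.py w4.png|tail -2; python3 -c "
from h import *
rel([.4902,.0066,.161],1.447)
# refine stand fork/base pose
c=cap('scene');P=cloud(c);m=(c['range_z']>0)&(P[...,2]>.016)&(P[...,2]<.026)&(abs(P[...,0]-.504)<.07)&(abs(P[...,1]-.117)<.11)
q=P[m][:,:2].astype(np.float32);print(len(q),cv2.minAreaRect(q))
for n in ['scene','top']:
    c=cap(n);P=cloud(c)
    for s in (-1,1):
        ctr=np.array([.504,.1172])+s*.068*np.array([.1236,.992]); e=P[...,:2]-ctr
        m=(c['range_z']>0)&(np.hypot(e[...,0],e[...,1])<.035)&(P[...,2]>.04)&(P[...,2]<.125)
        q=P[m]; hi=q[q[:,2]>.085]; print(n,s,ctr.round(4),len(q),len(hi),'post',q[q[:,2]<.085].mean(0).round(4) if (q[:,2]<.085).any() else '', 'fork',hi.min(0).round(4) if len(hi) else '',hi.max(0).round(4) if len(hi) else '')
"
```

```text
[ 0.6417 -0.0527  0.1607] psi [-0.0351  0.9994]
TCP along -0.1123 lat 0.0008 z 0.0779
scene rod n 46 lat slope/at mid [-0.0145 -0.0009] z slope/at mid [-0.004   0.0964] max along -0.0397
scene orange 210 along -0.0243 lat -0.0319 0.0295 z 0.0652 0.1168
scene yellow 258 along 0.0017 lat -0.0282 0.0291 z 0.0604 0.1184
scene green 263 along 0.0276 lat -0.0278 0.0303 z 0.0581 0.1194
top rod n 51 lat slope/at mid [ 0.0014 -0.0004] z slope/at mid [-0.0263  0.0963] max along -0.0358
top orange 46 along -0.025 lat -0.0287 0.0237 z 0.0693 0.1197
top green 23 along 0.0259 lat -0.0253 0.0176 z 0.1007 0.1202
tip tri along 0.0916 lat -0.0007 z 0.0928
t 12.15
rod n 2008
lat slope,off [-0.002   0.0005] z slope,off(top) [ 0.0023 -0.0182] xmax 0.10965762023208554
cur [ 0.642  -0.0527  0.1612] psi 1.6059 tilt [-0.0002 -0.0001] -> cm [  6.46 -14.96   0.02] spin 0.1589 t 12.2
1493 ((0.5038641095161438, 0.1172318309545517), (0.16552165150642395, 0.06678951531648636), 82.85791778564453)
scene -1 [0.4956 0.0497] 85 55 post [0.496  0.0504 0.0625] fork [0.4726 0.0452 0.0855] [0.5169 0.056  0.1177]
scene 1 [0.5124 0.1847] 87 61 post [0.5132 0.1851 0.0632] fork [0.4892 0.1798 0.0853] [0.5332 0.1899 0.1172]
top -1 [0.4956 0.0497] 47 47 post  fork [0.4733 0.0465 0.0923] [0.5171 0.0548 0.1179]
top 1 [0.5124 0.1847] 57 49 post [0.5108 0.183  0.0643] fork [0.4912 0.1797 0.0898] [0.535  0.189  0.1169]
```

View pics/s4.png

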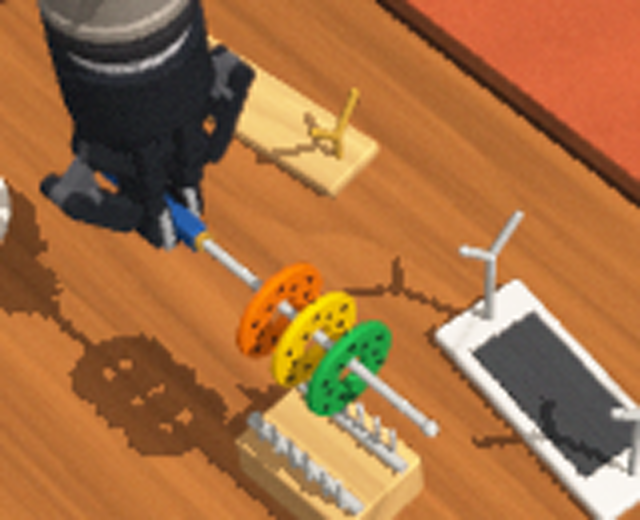

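All three discs hang on the level rod, clear of the rack. Orange is at crop px (281,308), yellow (314,340) and green (349,368). Moving to above the stand.

Request:
{"op": "arm_command", "data": {"deltas": [0.15,-0.35,0,0.004,0.5,-1.2,0,0.013,1.1,-2.6,0,0.028,1.9,-4.4,0,0.047,2.8,-6.5,0,0.069,3.75,-8.7,0,0.092,4.6,-10.7,0,0.113,5.3,-12.4,0,0.131,5.9,-13.7,0,0.145,6.25,-14.5,0,0.154,6.4,-14.9,0,0.158,6.45,-15,0,0.159]}}

```text
clock: 13.55
tool_pos: [0.4899, 0.0065, 0.1615]
tcp_rot: [2.354, 2.079, 0.0]
wrist_force: [0.7, -0.5, -2.3]
gripper_width: 0.0103
finger_force: 98.1
```

Request:
{"op": "arm_command", "data": {"deltas": [0,0,0,0,0,0,0,0,0,0,0,0,0,0,0,0]}}

```text
clock: 13.95
tool_pos: [0.4902, 0.0064, 0.1612]
tcp_rot: [-2.355, -2.079, -0.0]
wrist_force: [0.7, 0.4, -0.4]
gripper_width: 0.01
finger_force: 98.1
```

```bash
sed -e 's/^D=.*/D=np.array([.1236,.9923,0]); M=np.array([.504,.1172,.0976]); L=np.array([.9923,-.1236,0])/' -e 's/crop=(140,110,300,240)/crop=(180,100,340,230)/' -e 's/al<-.035/abs(al+.06)<.025/' chk.py > chk2.py; python3 chk2.py s5.png; python3 -c "
from h import *
rel([.4902,.0066,.0796],1.447)"
```

```text
[0.4902 0.0064 0.1612] psi [0.1239 0.9923]
TCP along -0.1116 lat -0.0 z 0.0636
scene rod n 38 lat slope/at mid [-0.0044 -0.0007] z slope/at mid [-0.0264  0.0807] max along -0.0405
scene orange 201 along -0.0241 lat -0.0298 0.0292 z 0.0507 0.1023
scene yellow 239 along 0.0019 lat -0.031 0.0298 z 0.0473 0.1052
scene green 245 along 0.0279 lat -0.0282 0.0294 z 0.046 0.1036
top rod n 52 lat slope/at mid [-0.0046 -0.0014] z slope/at mid [-0.006   0.0827] max along -0.0368
top orange 47 along -0.0264 lat -0.0291 0.022 z 0.0814 0.1037
top yellow 36 along -0.0018 lat -0.0294 0.0217 z 0.0773 0.1035
top green 62 along 0.0255 lat -0.0295 0.0184 z 0.0806 0.1036
tip tri along 0.0875 lat -0.0008 z 0.0793
t 14.15
cur [0.4899 0.0065 0.1612] psi 1.4468 tilt [-0.0001 -0.0001] -> cm [0.01 0.03 8.16] spin -0.0002 t 14.15
```

Request:
{"op": "arm_command", "data": {"deltas": [0,0,0.5,0,0,0,1.4,0,0,0,2.5,0,0,0,3.7,0,0,0,4.9,0,0,0,5.9,0,0,0,6.7,0,0,0,7.3,0,0,0,7.7,0,0,0,7.95,0,0,0,8.0,0,0,0,8.0,0]}}

```text
clock: 15.35
tool_pos: [0.4903, 0.0066, 0.0816]
tcp_rot: [2.354, 2.079, 0.001]
wrist_force: [-0.4, -0.2, -1.4]
gripper_width: 0.0102
finger_force: 98.1
```

```bash
python3 chk2.py s6.png; python3 -c "
from h import *; o=manip.observe(); print(o['wrist_force'],o['moment'])"
```

```text
[0.4903 0.0066 0.0816] psi [0.1237 0.9923]
TCP along -0.1115 lat 0.0 z -0.016
scene rod n 58 lat slope/at mid [0.0324 0.001 ] z slope/at mid [0.0427 0.0053] max along -0.0383
scene orange 171 along -0.0238 lat -0.0308 0.0287 z -0.0314 0.024
scene yellow 208 along 0.002 lat -0.0296 0.0281 z -0.0317 0.0254
scene green 208 along 0.0281 lat -0.0296 0.0279 z -0.0341 0.0245
top rod n 64 lat slope/at mid [-0.0495 -0.0032] z slope/at mid [-0.0223  0.0024] max along -0.037
top orange 38 along -0.0262 lat -0.0292 0.0232 z 0.0029 0.0269
top yellow 27 along -0.0013 lat -0.0291 0.0229 z -0.0002 0.0222
top green 48 along 0.0255 lat -0.0291 0.0198 z -0.0139 0.0253
tip tri along 0.0848 lat -0.0057 z -0.002
t 15.55
[ 0.32830642 -0.98469472 -2.99224325] [-0.08819771 -0.02260969 -0.01829097]
```

View pics/s6.png

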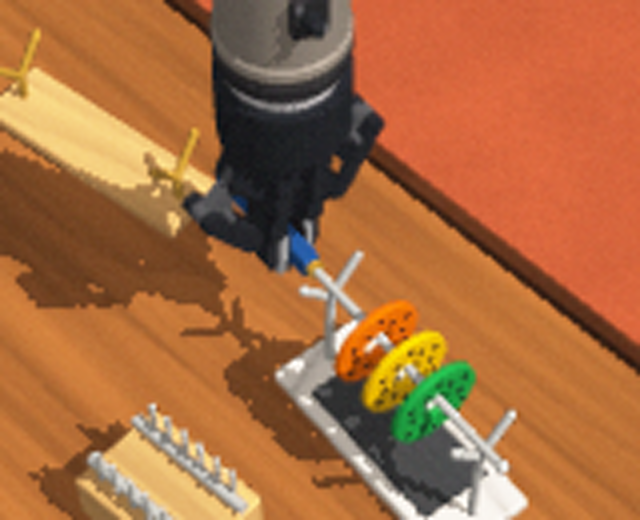

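The rod sits in both V forks, at crop px (330,293) and (487,452), with the discs between them. I lower the last bit.

Request:
{"op": "arm_command", "data": {"deltas": [0,0,0.05,0,0,0,0.1,0,0,0,0.15,0,0,0,0.15,0,0,0,0.15,0]}}

```text
clock: 16.05
tool_pos: [0.4905, 0.0066, 0.08]
tcp_rot: [2.354, 2.079, 0.001]
wrist_force: [1.7, -0.1, 0.3]
gripper_width: 0.0101
finger_force: 98.3
```

Request:
{"op": "arm_command", "data": {"deltas": [0,0,0,0,0,0,0,0,0,0,0,0,0,0,0,0,0,0,0,0,0,0,0,0], "hand": 150, "squeeze": 20}}

```text
clock: 16.65
tool_pos: [0.4899, 0.0066, 0.0798]
tcp_rot: [2.355, 2.08, -0.0]
wrist_force: [0.6, -0.3, -0.0]
gripper_width: 0.035
finger_force: 0.0
```

```bash
python3 chk2.py s7.png
```

```text
[0.4899 0.0066 0.0798] psi [0.1235 0.9923]
TCP along -0.1115 lat -0.0003 z -0.0178
scene rod n 60 lat slope/at mid [0.0366 0.0017] z slope/at mid [0.0255 0.0025] max along -0.0397
scene orange 167 along -0.0239 lat -0.0284 0.0289 z -0.034 0.0246
scene yellow 214 along 0.0019 lat -0.0285 0.0298 z -0.036 0.023
scene green 204 along 0.0282 lat -0.0271 0.0292 z -0.0367 0.0238
top rod n 63 lat slope/at mid [-0.0326 -0.0019] z slope/at mid [-0.0641 -0.0008] max along -0.0368
top orange 35 along -0.026 lat -0.0286 0.0226 z -0.0019 0.0232
top yellow 26 along -0.0012 lat -0.0269 0.0228 z 0.0016 0.0232
top green 47 along 0.0256 lat -0.0287 0.0227 z -0.0131 0.0242
tip tri along 0.0692 lat 0.0145 z 0.0218
t 16.85
```

View pics/s7.png

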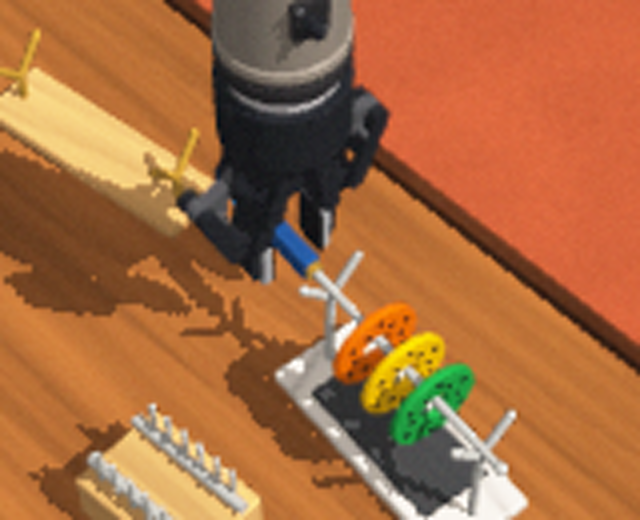

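Released: the skewer stays level in both forks with the three discs between the posts. I retreat straight up and let it settle.

Request:
{"op": "arm_command", "data": {"deltas": [0,0,-0.5,0,0,0,-1.5,0,0,0,-3,0,0,0,-5,0,0,0,-7,0,0,0,-9,0,0,0,-11,0,0,0,-12,0,0,0,-12,0,0,0,-12,0,0,0,-12,0,0,0,-12,0]}}

```text
clock: 18.05
tool_pos: [0.4892, 0.0065, 0.1988]
tcp_rot: [-2.354, -2.079, 0.002]
wrist_force: [0.7, -0.0, 0.0]
gripper_width: 0.0354
finger_force: 0.0
```

```bash
sed -i 's/(d\[...,0\]>.035)/(d[...,0]>-9)/; s/(abs(d\[...,2\]+.02)<.015)/(abs(z)<.012)/' chk2.py; python3 chk2.py s8.png; python3 chk2.py s9.png | grep -v tip
```

```text
[0.4892 0.0065 0.1988] psi [0.1235 0.9923]
TCP along -0.1117 lat -0.001 z 0.1012
scene rod n 80 lat slope/at mid [-0.0037 -0.0013] z slope/at mid [-0.0293 -0.0005] max along -0.0382
scene orange 168 along -0.0238 lat -0.0292 0.03 z -0.0316 0.0236
scene yellow 212 along 0.0021 lat -0.0276 0.03 z -0.0349 0.0242
scene green 205 along 0.0281 lat -0.0272 0.0304 z -0.0335 0.0237
top rod n 71 lat slope/at mid [-0.0169 -0.0011] z slope/at mid [-0.0389  0.0002] max along -0.0368
top orange 41 along -0.0259 lat -0.0288 0.0267 z -0.0004 0.0247
top yellow 28 along -0.0013 lat -0.0271 0.0227 z 0.0003 0.0238
top green 50 along 0.0255 lat -0.0288 0.0199 z -0.0048 0.0235
t 18.25
[0.4897 0.0065 0.1994] psi [0.1236 0.9923]
TCP along -0.1116 lat -0.0005 z 0.1018
scene rod n 76 lat slope/at mid [0.0096 0.0004] z slope/at mid [0.0032 0.0024] max along -0.0378
scene orange 171 along -0.024 lat -0.029 0.0289 z -0.0355 0.0249
scene yellow 211 along 0.002 lat -0.0276 0.0301 z -0.0353 0.0233
scene green 207 along 0.028 lat -0.0274 0.0289 z -0.0378 0.0247
top rod n 71 lat slope/at mid [-0.0151 -0.0009] z slope/at mid [-0.0311  0.0006] max along -0.0369
top orange 35 along -0.0258 lat -0.029 0.0227 z 0.0007 0.023
top yellow 24 along -0.0012 lat -0.0271 0.0233 z 0.0018 0.0234
top green 49 along 0.0254 lat -0.0289 0.0231 z -0.0142 0.0239
t 18.45
```

View pics/s9.png

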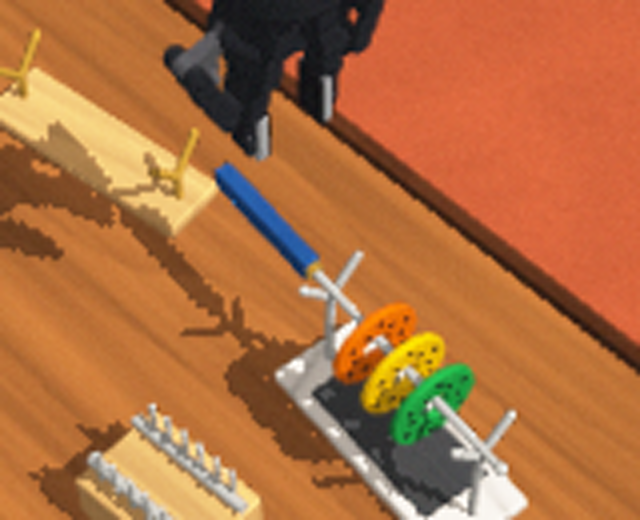

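The skewer rests in both forks, with the discs hanging still at crop px (375,342), (404,373) and (433,403), and the gripper is clear. Handing in.

```bash
python3 -c "
from rig import manip; print(manip.sign_off())"
```

```text
the job is handed in; nothing more can be done
None
```

The skewer, with all three discs threaded on it, lies released and still across both forks of the drying stand, and the job was handed in at about 18.5 s; no verdict came back.

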